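# Shut the iron down and start its cool-down timer

## Robot

A 6-joint arm with a two-finger parallel gripper is mounted at the origin on the work surface. World frame = base frame: x ahead of the robot, y to its left, z up, the work surface at z = 0. Lengths are in m, angles in rad, forces in N, time in s.
With the tool pointing down it reaches from about 0.25 to 0.8 m from the base axis. Payload 3.9 kg.
Tool frame: the origin (TCP) lies midway between the tips of the shut fingers; the grasp point (between the pads) lies tcp_to_grasp behind it (tcp_to_grasp is the distance from the TCP to the grasp point, in m); z points along the fingers, y is the line along which they close (so a half turn about z gives the same grasp; the last joint's range is limited). The gripper opens to 85 mm and grips with 20 to 120 N. Pads are 22 mm wide; open, the fingers measure 114 mm over their backs; the gripper's body (76 mm by 85 mm) begins 54 mm behind the grasp point. The pads swing forward as they close: fully open they stand 13 mm farther back than shut.
Start: joints at [-1.305, 0.26, -0.138, 1.173, 0, 1.571], TCP at [0.138, -0.507, 0.231] pointing down, gripper open.
Joint ranges: [-2.78, 2.78], [-0.83, 1.72], [-1.28, 1.37], [-1.9, 2.12], [-1.57, 1.48], [-3.14, 3.14]. Speed limits (rad/s): [2.57, 2.57, 3.14, 3.14, 3.14, 3.14].

## Interface

Orientations are given as [roll, pitch, yaw] about the fixed x, y, z axes, in that order (R = Rz(yaw) Ry(pitch) Rx(roll)).
In Python, from station import observe, grab_frame, camera_params, job_done, tcp_to_grasp gives the robot as it stands. The module is installed in compiled form; this text tells all that it offers.
- The arm moves only by the tool step_arm, never from a script. Its arguments are lists of equal length, an entry for each row: "translation": the shift along the tool's x, y, z in mm, a list of three; "rotation": the turn, a rotation vector about the tool's x, y, z in degrees, a list of three; "gripper": the opening in per cent of the stroke, from 0 (shut) to 100 (fully open). A call has 1 to 5 rows; each row shifts and turns the commanded pose from where the row before left it, along the tool's axes as they then stand; what a row does not reach is not made up. A row lasts 1/8 s, in which the tool goes at most 62.5 mm and 10.7 degrees, less where a joint would pass 70% of its speed; a pose out of reach is approached as far as the arm can. A call with a gripper value outside its range is refused whole. The fingers move at their own pace and stop on an object; "squeeze" is the grip in N (left out, the last holds). Time passes only in rows, so rows that do not move let the fingers close. It gives the time, the measured TCP pose, the force, the opening and the grip force at its end, in the units of the state.
- observe(): the state, without advancing time (a new reading comes with each control period).
- grab_frame(name): name is "scene" or "side" or "wrist"; returns the picture (400x640x3 uint8, blue, green, red); there is no depth.
- camera_params(name): a dict with "fx", "fy", "cx", "cy" (pixels), "dist_coeffs" ([k1, k2, p1, p2, k3] as OpenCV has them; the pictures are not rectified), "cam_to_world" (4x4, takes a point from camera to world coordinates). Camera axes: x right, y down, z forward; pixel columns grow to the right and rows downward; lengths in m; the calibration is good to about 2 mm. A picture is of the moment at which its call begins: read the wrist's pose just before it. camera_params takes no time and is no camera call; for the wrist camera it gives the pose at the moment of the call.
- job_done(): hands the job in; it is judged then, once.
The state is a dict: "time": time; "joint_pos": joint angles; "joint_vel": joint speeds; "tau": joint torques, N m; "tool_pos": TCP position; "tool_rot": TCP orientation; "force": force on the tool from outside, world axes, zero at the start; "wrist_torque": the same for the moment, N m; "grip_width": opening from 0.0 (shut) to 1.0 (fully open); "gripper_force": force on a finger pad.
Only numpy, scipy, OpenCV 4.12 (cv2) and the standard library are available. Lean on these libraries where they do the work, as an engineer would, in place of code of your own. Each camera call takes 0.05 s, during which the arm holds its last target. There are 200 camera calls.

## Task

The iron is back on its rest and has to cool. With the fingertips press the red power button on the iron rest down until it switches (about half its travel) and let it come up again, then tap the blue-capped timer's cap down just as far and let go, gently both times. Do not touch the white steam button or the green and yellow timers, leave everything standing where it is (lift or shove nothing), and finish with the hand clear.

Things in the scene. Friction and masses are not known exactly. Their poses are not given: they have to be found in the camera images.
- rest: fixed iron rest: grey plastic base 160 x 400 x 20 mm lying roughly along y, at any yaw within about 0.3 rad. Origin: centre of its underside, x across, y along. Its -y end is a raised black control panel (top 40 mm above the table) centred 152 mm from the origin, with the red and the white button side by side, 72 mm apart across it, either one on either side.
- power_top (a point): centre of the top of the RED power button on the iron rest, a round button 32 mm across, its top 66 mm above the table, pressed straight down. The point moves with the button.
- power (a joint): travel of the red power button of the iron rest in m: 0 up, 0.010 fully down against a hard stop. It starts to move at about 3 N, half travel takes about 6 N, fully down about 9 N; it springs back by itself. It switches from 0.003 on.
- steam_top (a point): centre of the top of the WHITE steam button, same shape as the red one. To be left alone.
- steam (a joint): travel of the white steam button of the iron rest in m: 0 up, 0.010 fully down against a hard stop. It starts to move at about 3 N, half travel takes about 6 N, fully down about 9 N; it springs back by itself. It switches from 0.003 on.
- iron: teal and white steam iron, 245 x 112 x 142 mm, about 1 kg, lying loose on its steel sole on the rest, nose towards the buttons; the nose tip is about 80 mm from the line through the two buttons. Origin: on the underside of the sole, mid-length; -y points to the nose.
- timer_blue: loose round timer, white drum 66 mm across and 30 mm high, with a blue push-down cap on top (46 mm across, standing 14 mm above the drum; cap top 44 mm above the table). Weighs about 170 g, stands on the table. Origin: centre of its underside, z up.
- timer_blue_top (a point): centre of the top of the blue timer's cap; the point moves with the cap.
- timer_blue_key (a joint): travel of the blue timer's cap in m: 0 up, 0.010 fully down against a hard stop; it springs back by itself. It starts to move at about 1 N, half travel takes about 5 N, fully down about 9 N. The timer counts the tap from 0.003 on.
- timer_green: loose round timer, white drum 66 mm across and 30 mm high, with a green push-down cap on top (46 mm across, standing 14 mm above the drum; cap top 44 mm above the table). Weighs about 170 g, stands on the table. Origin: centre of its underside, z up.
- timer_green_key (a joint): travel of the green timer's cap in m: 0 up, 0.010 fully down against a hard stop; it springs back by itself. It starts to move at about 1 N, half travel takes about 5 N, fully down about 9 N. The timer counts the tap from 0.003 on.
- timer_yellow: loose round timer, white drum 66 mm across and 30 mm high, with a yellow push-down cap on top (46 mm across, standing 14 mm above the drum; cap top 44 mm above the table). Weighs about 170 g, stands on the table. Origin: centre of its underside, z up.
- timer_yellow_key (a joint): travel of the yellow timer's cap in m: 0 up, 0.010 fully down against a hard stop; it springs back by itself. It starts to move at about 1 N, half travel takes about 5 N, fully down about 9 N. The timer counts the tap from 0.003 on.
- peg_tray: loose blue open tray of clothes pegs, 120 x 180 x 60 mm, beyond the work. Origin: underside.
- starch: loose spray can, 54 mm across, 120 mm high, beyond the work on the right. Origin: underside.
Mind the look-alikes: they are no part of the job. Leave any purple look-alike of the timer_blue alone. What is shaped like the timer_yellow but orange is not meant.

How it is judged:
By the outcome, as a careful person would: the job done as asked, in the order asked, and still so for the second after the job is handed in, with the robot touching nothing.
It also fails if it takes over 48 s, if anything falls off the work surface, if the arm or the gripper's body presses on something with over 40 N, if the wrist force passes 120 N, or if a joint passes its speed limit or range.

## Working session

There is one attempt and no reset: what is moved stays moved. The work goes in short steps, Python scripts to look and compute and a tool call to move; the robot and the scene stay as the last step left them, time stands still between calls to the robot, and variables do not carry over. Pictures are saved under pics/ and viewed, at most 10 in all, crops included, and the job is handed in when it is done.

Besides the shell and the picture viewer there is one more tool, called as name(argument=value, ...) on one line, values as JSON. step_arm: Moves the arm, as the interface text tells. Its arguments: {"type":"object","properties":{"translation":{"type":"array"},"rotation":{"type":"array"},"gripper":{"type":"array"},"squeeze":{"type":"number"}},"required":["translation","rotation","gripper"]}

```bash
mkdir -p pics
python3 - <<'E'
from station import *
import cv2
print(observe()); print(tcp_to_grasp)
for n in("scene","side"):
    cv2.imwrite(f"pics/{n}0.png",grab_frame(n)); p=camera_params(n); print(n,p)
E
```

```text
{'time': 0.0, 'joint_pos': array([-1.30502877e+00,  2.60649837e-01, -1.39383202e-01,  1.17269314e+00,
       -1.61808338e-06,  1.57082579e+00]), 'joint_vel': array([ 1.76587294e-03, -1.64302147e-03, -5.91175180e-04,  1.20427406e-05,
       -9.21258590e-04,  4.08021154e-04]), 'tau': array([ 1.57327968e-04, -4.05673599e+01,  2.53922510e+01,  1.88131485e-02,
        4.67516509e-05,  3.02609884e-07]), 'tool_pos': array([ 0.13771074, -0.50590681,  0.23047748]), 'tool_rot': array([-3.13966280e+00,  1.67493591e-06,  2.65738097e-01]), 'force': array([ 0.00416946, -0.709907  ,  0.50591644]), 'wrist_torque': array([ 0.00403176, -0.04854676, -0.00594192]), 'gripper_force': 0.0, 'grip_width': 0.9984875166790661}
0.0187
scene {'fx': 380.6458429177356, 'fy': 380.6458429177356, 'cx': 325.40306031353475, 'cy': 200.51877274240996, 'dist_coeffs': array([-0.02375248,  0.        ,  0.        ,  0.        ,  0.        ]), 'cam_to_world': array([[-0.794654  ,  0.3764409 , -0.47625336,  1.10789966],
       [ 0.60690809,  0.51034129, -0.60927361,  0.70979871],
       [ 0.01369624, -0.77320374, -0.63400978,  0.82323361],
       [ 0.        ,  0.        ,  0.        ,  1.        ]])}
side {'fx': 369.3562686803443, 'fy': 369.3562686803443, 'cx': 318.03668163755714, 'cy': 198.69119564616483, 'dist_coeffs': array([0.02456736, 0.        , 0.        , 0.        , 0.        ]), 'cam_to_world': array([[-0.98275518, -0.1027715 ,  0.15372141,  0.3912967 ],
       [-0.1848901 ,  0.55877985, -0.8084434 ,  0.76080905],
       [-0.00281148, -0.82292351, -0.56814522,  0.58921139],
       [ 0.        ,  0.        ,  0.        ,  1.        ]])}
```

View pics/scene0.png

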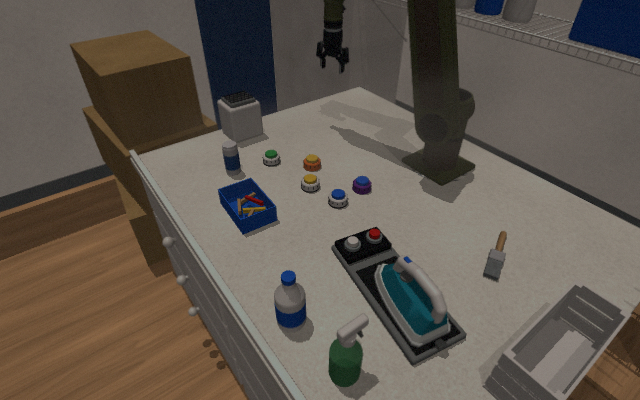

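View pics/side0.png

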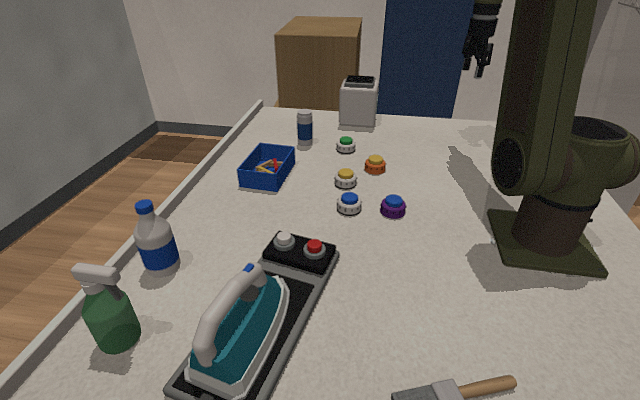

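The red power button is at scene (374,234) and side (314,245), with the white steam button beside it at scene (352,243). There are two blue-capped candidates. One has a white drum, at scene (338,196) and side (349,201). The other has a purple drum, at scene (362,184) and side (393,204). The white-drum one fits the description and the purple one is the look-alike. I'll confirm with a crop and measure.

```bash
cat > h.py <<'E'
import cv2,numpy as np
from station import *
def ray(p,uv):
    K=np.array([[p['fx'],0,p['cx']],[0,p['fy'],p['cy']],[0,0,1]])
    x=cv2.undistortPoints(np.array([[uv]],float),K,np.array(p['dist_coeffs']))[0,0]
    T=np.array(p['cam_to_world']); d=T[:3,:3]@[*x,1]; return T[:3,3],d/np.linalg.norm(d)
def plane(p,uv,z):
    o,d=ray(p,uv); return o+d*(z-o[2])/d[2]
def tri(rs):
    A=sum(np.eye(3)-np.outer(d,d) for o,d in rs); b=sum((np.eye(3)-np.outer(d,d))@o for o,d in rs)
    return np.linalg.solve(A,b)
def proj(p,X):
    T=np.linalg.inv(p['cam_to_world']);K=np.array([[p['fx'],0,p['cx']],[0,p['fy'],p['cy']],[0,0,1]])
    return cv2.projectPoints(np.array([X],float),cv2.Rodrigues(T[:3,:3])[0],T[:3,3],K,np.array(p['dist_coeffs']))[0][0,0]
H={'red':[(0,6),(174,180)],'blue':[(104,122)],'yellow':[(18,32)],'green':[(50,85)],'orange':[(8,19)]}
def blobs(img,col,win,smin=110,vmin=50):
    h=cv2.cvtColor(img,cv2.COLOR_BGR2HSV); m=np.zeros(h.shape[:2],np.uint8)
    for a,b in H[col]: m|=cv2.inRange(h,(a,smin,vmin),(b,255,255))
    w=np.zeros_like(m);u,v,r=win;w[v-r:v+r+1,u-r:u+r+1]=255;m&=w
    n,l,s,c=cv2.connectedComponentsWithStats(m); i=1+np.argmax(s[1:,4]); return c[i],s[i],(l==i)
E
python3 - <<'E'
from h import *
S=cv2.imread('pics/scene0.png');D=cv2.imread('pics/side0.png')
ps,pd=camera_params('scene'),camera_params('side')
for nm,col,a,b,z in [('power','red',(374,234,12),(314,245,14),.062),('blue','blue',(338,196,12),(349,201,14),.040),('purp','blue',(362,184,12),(393,204,14),.04),('yellow','yellow',(310,180,12),(345,176,14),.04),('green','green',(271,154,12),(346,142,14),.04),('orange','orange',(312,160,12),(375,162,14),.04)]:
    A,B=blobs(S,col,a),blobs(D,col,b)
    print(nm,A[0].round(1),A[1],B[0].round(1),B[1],tri([ray(ps,A[0]),ray(pd,B[0])]).round(4),plane(ps,A[0],z).round(4),plane(pd,B[0],z).round(4))
print('steam',plane(ps,(352,241),.066),plane(pd,(284,238),.066),tri([ray(ps,(352,241)),ray(pd,(284,238))]))
a=cv2.resize(S[170:260,290:400],None,fx=5,fy=5,interpolation=2)[:300*2]
b=cv2.resize(D[180:270,260:420],None,fx=5,fy=5,interpolation=2)
cv2.imwrite('pics/crop1.png',cv2.resize(D[185:265,265:415],None,fx=5,fy=5,interpolation=2))
cv2.imwrite('pics/crop2.png',cv2.resize(S[170:260,300:420],None,fx=6,fy=6,interpolation=2))
E
```

```text
power [374.  233.4] [369 228  11  11 101] [313.9 245.5] [307 239  15  14 178] [0.5113 0.1769 0.0572] [0.514  0.1788 0.062 ] [0.5103 0.1839 0.062 ]
blue [337.9 193.8] [332 189  13  11 113] [349.2 197.9] [341 192  17  12 164] [ 0.4608 -0.0508  0.0335] [ 0.4649 -0.0464  0.04  ] [ 0.4603 -0.0391  0.04  ]
purp [362.  180.5] [356 176  13  10 105] [393.4 200.6] [385 195  18  12 176] [ 0.3451 -0.0596  0.0331] [ 0.3506 -0.0543  0.04  ] [ 0.3461 -0.0475  0.04  ]
yellow [309.6 178.5] [304 174  13  10 106] [345.3 173.2] [338 168  15  11 135] [ 0.4869 -0.1766  0.0339] [ 0.4903 -0.1719  0.04  ] [ 0.4861 -0.1634  0.04  ]
green [270.3 153.4] [265 150  11   8  67] [345.6 140.3] [340 137  12   8  78] [ 0.5136 -0.399   0.033 ] [ 0.5169 -0.3925  0.04  ] [ 0.5123 -0.38    0.04  ]
orange [311.5 165.1] [303 158  18  13 155] [374.5 167.4] [365 159  21  16 226] [ 0.4054 -0.2791  0.0031] [ 0.4363 -0.2355  0.04  ] [ 0.4047 -0.2124  0.04  ]
steam [0.58733081 0.16720528 0.066     ] [0.57754135 0.17648852 0.066     ] [0.58132411 0.1617314  0.05524557]
```

View pics/crop1.png

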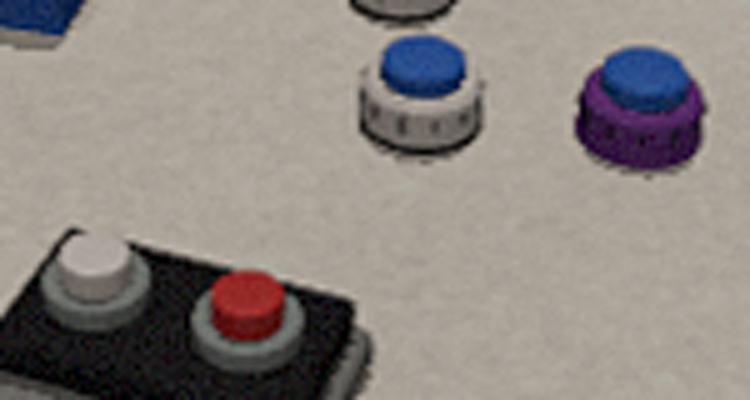

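View pics/crop2.png

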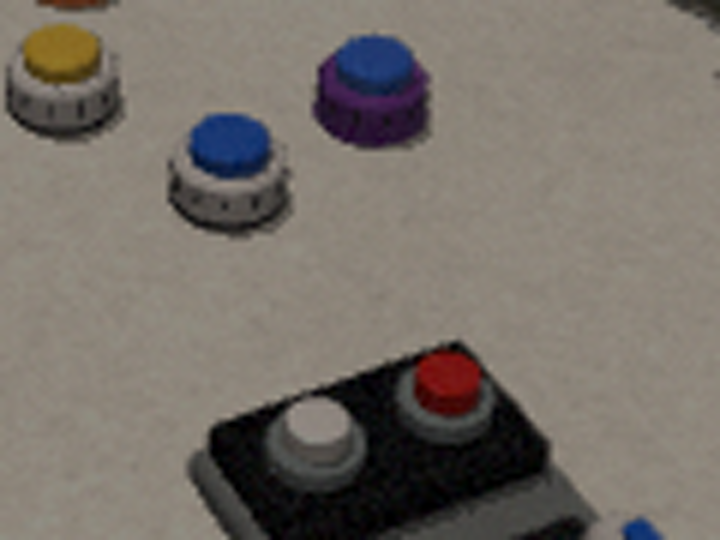

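The crops confirm it: the target is the white-drum blue timer, at crop1 (422,65), and the red button is on the right of the panel at crop1 (248,300). From the two views, red is at about (0.512, 0.181) and blue at about (0.462, -0.043). I'll move nearby with the fingers shut and refine with the wrist camera.

step_arm(translation=[[41,-41,0],[41,-41,0],[41,-41,0],[41,-41,0],[41,-41,0]], rotation=[[0,0,0],[0,0,0],[0,0,0],[0,0,0],[0,0,0]], gripper=[0,0,0,0,0], squeeze=30)

```text
time: 0.72
tool_pos: [0.2823, -0.2532, 0.2311]
tool_rot: [-3.141, -0.0, 0.265]
force: [0.7, 0.1, 0.0]
grip_width: -0.003
gripper_force: 0.0
```

step_arm(translation=[[41,-41,0],[41,-41,0],[41,-41,0],[41,-41,0],[0,0,0]], rotation=[[0,0,0],[0,0,0],[0,0,0],[0,0,0],[0,0,0]], gripper=[0,0,0,0,0])

```text
time: 1.35
tool_pos: [0.3984, -0.0504, 0.231]
tool_rot: [-3.141, -0.0, 0.273]
force: [-1.0, 0.0, -0.1]
grip_width: 0.003
gripper_force: 0.0
```

Run:
```python
from h import *
o=observe();p=camera_params('wrist');cv2.imwrite('pics/w1.png',grab_frame('wrist'))
print(o['time'],o['tool_pos'],o['tool_rot'],o['force'],o['grip_width']);print(p)
for n,X in [('red',(.512,.181,.066)),('blue',(.462,-.043,.044))]:print(n,proj(p,X))
```

```text
1.35 [ 0.3984487  -0.05036952  0.23101177] [-3.14093243e+00 -3.98491568e-04  2.73494095e-01] [-0.9559969   0.00656421 -0.08994866] 0.0028662325430813262
{'fx': 332.89824724033156, 'fy': 332.89824724033156, 'cx': 318.7193134302867, 'cy': 199.0774899003505, 'dist_coeffs': array([0.00108185, 0.        , 0.        , 0.        , 0.        ]), 'cam_to_world': array([[ 2.69959792e-01, -9.23375394e-01, -2.72946133e-01,
         4.68326722e-01],
       [-9.62871110e-01, -2.59171022e-01, -7.55619430e-02,
        -3.04423457e-02],
       [-9.67689426e-04,  2.83210633e-01, -9.59057246e-01,
         3.72942357e-01],
       [ 0.00000000e+00,  0.00000000e+00,  0.00000000e+00,
         1.00000000e+00]])}
red [ 79.22705119 -28.59830735]
blue [329.9180123  111.11049604]
```

View pics/w1.png

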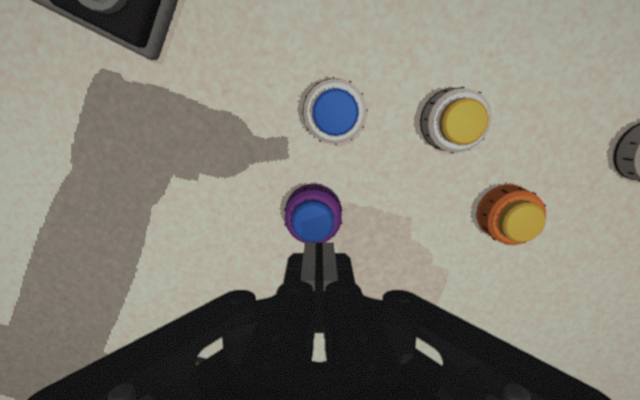

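Wrist view: the blue target cap is at (336,112), as predicted. The purple one is at (313,215), yellow at (464,120) and orange at (515,218). The panel corner shows at the top left. Next I'll move towards red.

step_arm(translation=[[28,-42,0],[28,-42,0],[28,-42,0],[28,-42,0],[0,0,0]], rotation=[[0,0,0],[0,0,0],[0,0,0],[0,0,0],[0,0,0]], gripper=[0,0,0,0,0])

```text
time: 2.02
tool_pos: [0.4637, 0.1321, 0.2308]
tool_rot: [-3.136, 0.0, 0.276]
force: [0.0, -1.8, -0.2]
grip_width: -0.006
gripper_force: 0.0
```

```bash
cat >> h.py <<'E'
def totool(o,X):
    from scipy.spatial.transform import Rotation as R
    return 1000*(R.from_euler('xyz',o['tool_rot']).as_matrix().T@(np.array(X)-o['tool_pos']))
E
python3 - <<'E'
from h import *
w1=cv2.imread('pics/w1.png'); T=np.eye(4)
p1=dict(camera_params('wrist'));p1['cam_to_world']=np.array([[2.69959792e-01,-9.23375394e-01,-2.72946133e-01,.468326722],[-9.62871110e-01,-2.59171022e-01,-7.55619430e-02,-3.04423457e-02],[-9.67689426e-04,2.83210633e-01,-9.59057246e-01,.372942357],[0,0,0,1]])
b=blobs(w1,'blue',(336,112,35));print('blue',b[0],b[1],plane(p1,b[0],.044))
o=observe();p=camera_params('wrist');f=grab_frame('wrist');cv2.imwrite('pics/w2.png',f)
print(o['time'],o['tool_pos'],o['tool_rot'])
u=proj(p,(.512,.181,.066));print(u)
r=blobs(f,'red',(int(u[0]),int(u[1]),35));X=plane(p,r[0],.066);print('red',r[0],r[1],X,totool(o,X))
E
```

```text
blue [335.02867602 111.51982916] [ 313   89   45   46 1639] [ 0.46295547 -0.04780953  0.044     ]
2.025 [0.46365402 0.1321273  0.23084167] [-3.13613653e+00  1.63143967e-04  2.75890643e-01]
[282.4481401  115.61655639]
red [285.01768991 115.68886576] [268  98  35  36 961] [0.51256612 0.17877075 0.066     ] [ 59.795152   -30.6558785  165.00163871]
```

View pics/w2.png

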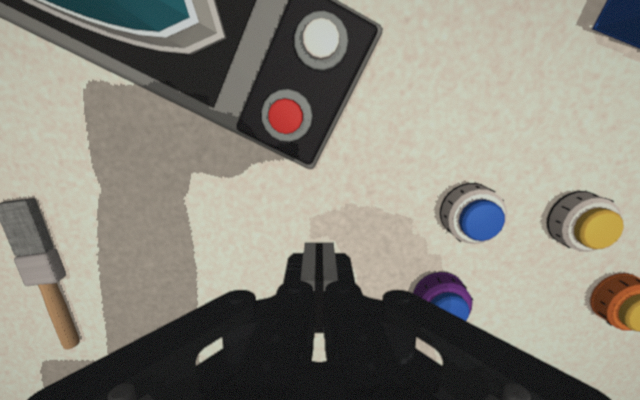

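Wrist view: red is at (285,116) and measures 33 mm across, which matches the 32 mm given. The white button is at (321,38) and the iron nose is to the left of the panel. Going above red.

step_arm(translation=[[30,-15.5,0],[30,-15.5,0],[0,0,50],[0,0,50],[0,0,40]], rotation=[[0,0,0],[0,0,0],[0,0,0],[0,0,0],[0,0,0]], gripper=[0,0,0,0,0])

```text
time: 2.7
tool_pos: [0.5143, 0.1618, 0.0898]
tool_rot: [-3.123, 0.003, 0.295]
force: [0.8, 0.8, 0.6]
grip_width: 0.001
gripper_force: 0.0
```

step_arm(translation=[[0,0,0],[0,0,0]], rotation=[[0,0,0],[0,0,0]], gripper=[0,0,0])

```text
schema error: expected 2 entries
```

step_arm(translation=[[0,0,0],[0,0,0]], rotation=[[0,0,0],[0,0,0]], gripper=[0,0])

```text
time: 2.95
tool_pos: [0.5164, 0.1638, 0.0931]
tool_rot: [-3.122, -0.001, 0.297]
force: [1.1, 0.4, 1.2]
grip_width: 0.005
gripper_force: 0.0
```

Run:
```python
from h import *
o=observe();print(o['time'],o['tool_pos'],o['tool_rot'],o['force'],totool(o,(.5126,.1788,.066)))
```

```text
2.95 [0.51644923 0.16375098 0.09308517] [-3.12238461e+00 -1.27315656e-03  2.96844344e-01] [1.05910806 0.35030321 1.20196091] [  0.68653623 -14.99365627  27.37910214]
```

step_arm(translation=[[0.5,-15,0],[0,0,0],[0,0,0]], rotation=[[-1.1,0,0],[0,0,0],[0,0,0]], gripper=[0,0,0])

```text
time: 3.32
tool_pos: [0.5153, 0.1702, 0.0927]
tool_rot: [-3.133, -0.001, 0.315]
force: [0.7, 1.1, -0.7]
grip_width: -0.0
gripper_force: 0.0
```

Run:
```python
from h import *
o=observe();p=camera_params('wrist');f=grab_frame('wrist');cv2.imwrite('pics/w3.png',f)
print(o['time'],o['tool_pos'],o['tool_rot'],o['force'],totool(o,(.5126,.1788,.066)),proj(p,(.5126,.1788,.066)),proj(p,o['tool_pos']))
r=blobs(f,'red',(320,250,110));print(r[0],r[1])
```

```text
3.325 [0.51534371 0.17022627 0.09273692] [-3.13286686e+00 -1.41310927e-03  3.14905012e-01] [ 0.65919345  1.07455632 -0.6573456 ] [ 8.93217433e-03 -8.76827877e+00  2.68144928e+01] [303.56488565 239.01132819] [319.6887844  261.74317712]
[301.60129096 229.23485601] [ 276  205   56   53 2014]
```

View pics/w3.png

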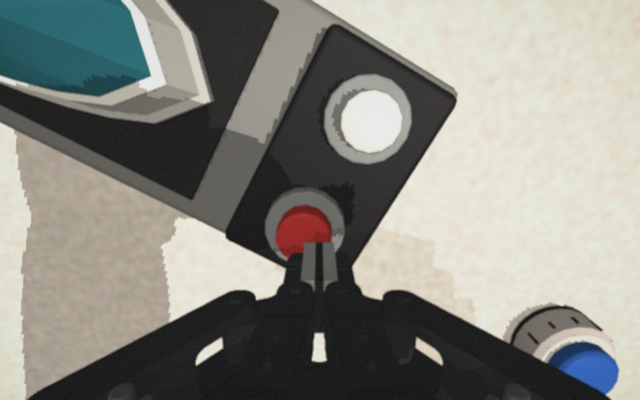

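The fingertips are at about (319,262) and red is at (302,229), partly hidden, still about 9 mm to the tool's -y. The white button is at (370,120), well clear. The arm moved less than I commanded, so I'll check the joints.

Run:
```python
from h import *
o=observe();print(o['time'],o['joint_pos'],o['joint_vel'],o['tool_pos'],o['tool_rot'])
```

```text
3.375 [ 0.31377531  0.38477837 -0.33906702  0.84607703  0.00874135  3.14056668] [-0.00121785  0.00278598 -0.00615592 -0.00174525  0.00055191  0.00219333] [0.51514316 0.17010597 0.09249989] [-3.13285220e+00 -8.82881454e-04  3.14801250e-01]
```

step_arm(translation=[[0,-9,0],[0,0,0]], rotation=[[0,0,0],[0,0,0]], gripper=[0,0])

```text
time: 3.62
tool_pos: [0.5133, 0.1746, 0.0919]
tool_rot: [-3.129, 0.0, 0.321]
force: [0.1, -0.1, -0.6]
grip_width: -0.001
gripper_force: 0.0
```

Run:
```python
from h import *
o=observe();print(o['time'],o['joint_pos'],o['joint_vel'],o['tool_pos'],o['tool_rot'],totool(o,(.5126,.1788,.066)))
```

```text
3.625 [ 0.32041241  0.38555388 -0.33952523  0.84602955  0.01260249  3.14060431] [-3.82043444e-03  1.55201894e-03 -2.72694469e-03 -8.02737938e-04
 -4.42042195e-03 -9.84983744e-05] [0.51325686 0.17457708 0.0919417 ] [-3.12898986e+00  2.99867879e-04  3.21400676e-01] [ 0.71855957 -3.88691705 25.99253032]
```

Joint 6 is at its 3.14 limit. I'll turn the tool away from it (yaw up) and correct the residual.

step_arm(translation=[[0,0,0],[0,0,0],[0,0,0]], rotation=[[-0.7,0,-9],[0,0,-9],[0,0,0]], gripper=[0,0,0])

```text
time: 4.0
tool_pos: [0.5133, 0.1743, 0.0919]
tool_rot: [-3.142, -0.001, 0.633]
force: [0.6, 0.8, -0.6]
grip_width: 0.001
gripper_force: 0.0
```

Run:
```python
from h import *
o=observe();print(o['time'],o['joint_pos'],o['tool_pos'],o['tool_rot'],o['force'],totool(o,(.5126,.1788,.066)))
```

```text
4.0 [ 3.27235047e-01  3.84995960e-01 -3.40541685e-01  8.44654554e-01
  2.68972204e-04  2.83542768e+00] [0.51333775 0.17433757 0.09188444] [-3.14151828e+00 -6.57103285e-04  6.33400081e-01] [ 0.62078536  0.75801771 -0.61108834] [ 2.02961201 -4.03154591 25.88607426]
```

step_arm(translation=[[2,-4,9],[0,0,9],[0,0,0],[0,0,0]], rotation=[[0,0,0],[0,0,0],[0,0,0],[0,0,0]], gripper=[0,0,0,0])

```text
time: 4.5
tool_pos: [0.5126, 0.1787, 0.0738]
tool_rot: [-3.141, -0.0, 0.635]
force: [-1.0, 0.6, -0.3]
grip_width: 0.003
gripper_force: 0.0
```

step_arm(translation=[[0,0,2],[0,0,2],[0,0,2],[0,0,2],[0,0,0]], rotation=[[0,0,0],[0,0,0],[0,0,0],[0,0,0],[0,0,0]], gripper=[0,0,0,0,0])

```text
time: 5.12
tool_pos: [0.5127, 0.1787, 0.0661]
tool_rot: [-3.142, -0.001, 0.635]
force: [-0.4, -0.0, 2.7]
grip_width: -0.003
gripper_force: 1.0
```

Contact at z = 0.066, as expected. Now pressing.

step_arm(translation=[[0,0,1.5],[0,0,1.5],[0,0,1.5],[0,0,0],[0,0,0]], rotation=[[0,0,0],[0,0,0],[0,0,0],[0,0,0],[0,0,0]], gripper=[0,0,0,0,0])

```text
time: 5.75
tool_pos: [0.5127, 0.1787, 0.0617]
tool_rot: [3.142, -0.001, 0.635]
force: [-0.9, -0.8, 5.5]
grip_width: -0.003
gripper_force: 2.6
```

step_arm(translation=[[0,0,0.7],[0,0,0],[0,0,0]], rotation=[[0,0,0],[0,0,0],[0,0,0]], gripper=[0,0,0])

```text
time: 6.12
tool_pos: [0.5127, 0.1787, 0.0611]
tool_rot: [3.142, -0.001, 0.635]
force: [-1.5, -0.9, 5.6]
grip_width: -0.002
gripper_force: 2.8
```

step_arm(translation=[[0,0,-3],[0,0,-4],[0,0,-10],[0,0,-30],[0,0,-50]], rotation=[[0,0,0],[0,0,0],[0,0,0],[0,0,0],[0,0,0]], gripper=[0,0,0,0,0])

```text
time: 6.75
tool_pos: [0.5111, 0.1782, 0.1573]
tool_rot: [-3.14, 0.003, 0.635]
force: [1.0, -0.2, -0.3]
grip_width: 0.003
gripper_force: 0.0
```

step_arm(translation=[[0,0,-20],[0,0,0],[0,0,0]], rotation=[[0,0,0],[0,0,0],[0,0,0]], gripper=[0,0,0])

```text
time: 7.12
tool_pos: [0.5119, 0.1784, 0.1768]
tool_rot: [-3.141, 0.001, 0.635]
force: [-0.3, -0.5, -0.9]
grip_width: -0.0
gripper_force: 0.0
```

Run:
```python
from h import *
o=observe();print(o['time'],o['joint_pos'],o['tool_pos'],o['tool_rot'],o['force'],totool(o,(.463,-.0475,.1)))
```

```text
7.125 [ 3.35185610e-01  3.18116355e-01 -2.01025254e-01  1.05243699e+00
  3.11525770e-04  2.84174114e+00] [0.5119315  0.1784264  0.17681195] [-3.14106396e+00  6.55349796e-04  6.35037172e-01] [-0.33851968 -0.49725618 -0.8543519 ] [-173.36313298  152.89608786   76.84475267]
```

Red was pressed about 4.9 mm and released. Next I'll move beside the blue timer and re-measure it.

step_arm(translation=[[-45,31,0],[-45,31,0],[-45,31,0],[-45,31,0],[-45,29,0]], rotation=[[0,0,0],[0,0,0],[0,0,0],[0,0,0],[0,0,0]], gripper=[0,0,0,0,0])

```text
time: 7.75
tool_pos: [0.4204, -0.0793, 0.1761]
tool_rot: [-3.14, 0.001, 0.635]
force: [1.7, -1.7, -0.3]
grip_width: 0.0
gripper_force: 0.0
```

step_arm(translation=[[0,0,0],[0,0,0]], rotation=[[0,0,0],[0,0,0]], gripper=[0,0])

```text
time: 8.0
tool_pos: [0.4217, -0.0777, 0.1766]
tool_rot: [-3.14, -0.0, 0.634]
force: [-0.9, 0.5, 0.4]
grip_width: -0.001
gripper_force: 0.0
```

Run:
```python
from h import *
o=observe();p=camera_params('wrist');f=grab_frame('wrist');cv2.imwrite('pics/w4.png',f)
u=proj(p,(.463,-.0475,.044));r=blobs(f,'blue',(int(u[0]),int(u[1]),45));X=plane(p,r[0],.044)
print(o['time'],o['tool_pos'],o['tool_rot'],u,r[0],r[1],X,totool(o,X))
```

```text
8.0 [ 0.42170309 -0.07766641  0.17664534] [-3.13979388e+00 -1.01055599e-04  6.34398744e-01] [319.54438685 128.64623718] [319.92092403 128.52598845] [ 294  102   53   54 2251] [ 0.46325748 -0.04768878  0.044     ] [ 51.22321658   0.72279299 132.64942881]
```

View pics/w4.png

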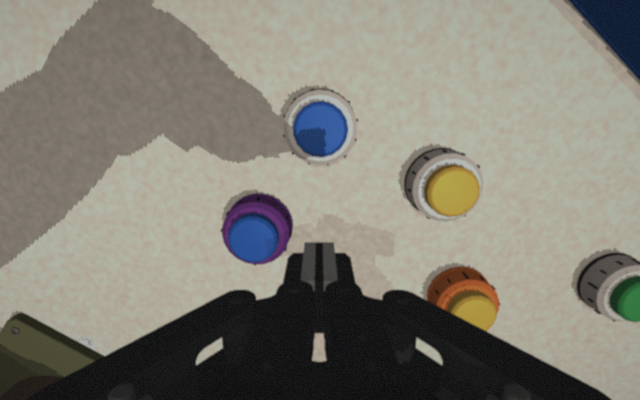

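Blue cap with white drum is at (320,128.5), giving (0.463, -0.048), within 0.5 mm of the first measurement. Purple is at (253,240) and yellow at (453,190), both clear.

step_arm(translation=[[51,0.7,0],[0,0,50],[0,0,45],[0,0,20],[0,0,0]], rotation=[[0,0,0],[0,0,0],[0,0,0],[0,0,0],[0,0,0]], gripper=[0,0,0,0,0])

```text
time: 8.68
tool_pos: [0.4623, -0.0465, 0.0608]
tool_rot: [-3.138, 0.002, 0.638]
force: [0.2, -1.1, 0.9]
grip_width: 0.001
gripper_force: 0.0
```

step_arm(translation=[[0,0,0],[0,0,0]], rotation=[[0,0,0],[0,0,0]], gripper=[0,0])

```text
time: 8.93
tool_pos: [0.4651, -0.048, 0.0638]
tool_rot: [3.14, -0.003, 0.636]
force: [0.2, -0.2, -0.3]
grip_width: -0.0
gripper_force: 0.0
```

Run:
```python
from h import *
o=observe();print(o['time'],o['tool_pos'],o['tool_rot'],o['force'],totool(o,(.4632,-.0477,.044)))
```

```text
8.925 [ 0.46514266 -0.04798352  0.06381366] [ 3.13988097e+00 -2.89935103e-03  6.35754275e-01] [ 0.22965731 -0.19113787 -0.26251157] [-1.45220052 -1.41554819 19.80713463]
```

step_arm(translation=[[-1,-1,5],[0,0,5],[0,0,3],[0,0,0],[0,0,0]], rotation=[[0,0,0],[0,0,0],[0,0,0],[0,0,0],[0,0,0]], gripper=[0,0,0,0,0])

```text
time: 9.55
tool_pos: [0.4624, -0.0481, 0.0496]
tool_rot: [-3.142, -0.001, 0.635]
force: [-0.1, 0.3, 0.0]
grip_width: -0.001
gripper_force: 0.0
```

step_arm(translation=[[0,0,2],[0,0,2],[0,0,2],[0,0,0],[0,0,0]], rotation=[[0,0,0],[0,0,0],[0,0,0],[0,0,0],[0,0,0]], gripper=[0,0,0,0,0])

```text
time: 10.18
tool_pos: [0.4624, -0.048, 0.0437]
tool_rot: [3.142, -0.001, 0.635]
force: [-1.1, 0.1, 1.0]
grip_width: -0.002
gripper_force: 0.5
```

Contact at z = 0.044. Pressing about 5 mm, then letting go.

step_arm(translation=[[0,0,1.5],[0,0,1.5],[0,0,1.5],[0,0,0],[0,0,0]], rotation=[[0,0,0],[0,0,0],[0,0,0],[0,0,0],[0,0,0]], gripper=[0,0,0,0,0])

```text
time: 10.8
tool_pos: [0.4625, -0.048, 0.0392]
tool_rot: [3.142, -0.001, 0.635]
force: [-1.3, -0.2, 5.1]
grip_width: -0.002
gripper_force: 2.3
```

step_arm(translation=[[0,0,0.3],[0,0,0]], rotation=[[0,0,0],[0,0,0]], gripper=[0,0])

```text
time: 11.05
tool_pos: [0.4625, -0.048, 0.0389]
tool_rot: [3.142, -0.001, 0.635]
force: [-1.2, 0.0, 5.8]
grip_width: -0.001
gripper_force: 2.4
```

step_arm(translation=[[0,0,-3],[0,0,-4],[0,0,-10],[0,0,-30],[0,0,-40]], rotation=[[0,0,0],[0,0,0],[0,0,0],[0,0,0],[0,0,0]], gripper=[0,0,0,0,0])

```text
time: 11.68
tool_pos: [0.4612, -0.0479, 0.1263]
tool_rot: [-3.14, 0.001, 0.635]
force: [0.9, 0.6, 1.4]
grip_width: -0.002
gripper_force: 0.0
```

step_arm(translation=[[0,0,-40],[-50,0,0],[0,0,0],[0,0,0]], rotation=[[0,0,0],[0,0,0],[0,0,0],[0,0,0]], gripper=[0,0,0,0])

```text
time: 12.18
tool_pos: [0.4223, -0.0777, 0.1661]
tool_rot: [3.141, -0.002, 0.635]
force: [0.8, -0.2, -0.6]
grip_width: 0.0
gripper_force: 0.0
```

Run:
```python
from h import *
o=observe();p=camera_params('wrist');f=grab_frame('wrist')
u=proj(p,(.4632,-.0477,.044));r=blobs(f,'blue',(int(u[0]),int(u[1]),45));print(o['time'],o['tool_pos'],o['force'],r[1],plane(p,r[0],.044))
S=grab_frame('scene');ps=camera_params('scene');S0=cv2.imread('pics/scene0.png')
for c,a in [('red',(374,234,12)),('blue',(338,196,12)),('blue',(362,184,12)),('yellow',(310,180,12)),('green',(271,154,12))]:print(c,blobs(S,c,a)[0]-blobs(S0,c,a)[0])
```

```text
12.175 [ 0.42232443 -0.07774416  0.16608144] [ 0.78159652 -0.17184115 -0.56005899] [ 292  103   55   56 2428] [ 0.46327023 -0.04767411  0.044     ]
red [0.03882741 0.04552514]
blue [-0.0746233   0.05907678]
blue [-0.08682386 -0.06712899]
yellow [-0.06073675 -0.0047619 ]
green [0.21641791 0.02366738]
```

Both presses are done, nothing has moved, and the hand is clear.

```bash
python3 -c "from station import *;print(job_done())"
```

```text
the job is handed in; nothing more can be done
None
```

I pressed the red power button about 5 mm and released it, then did the same with the blue-capped white timer; contact stayed under 6 N, the buttons and timers I re-checked (red, blue, purple, yellow, green) had not moved, and I handed the job in at about 12 s with the hand clear.

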